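Seat the large-well block on the dry-block heater and start it

TASK

Take the sample block with the few large wells out of the sloping rack, seat it level and fully home on the heater's two pegs (it fits only one way round) without slamming it down, and let go. Then start the heater by pressing its three keys fully in, one at a time: first the square key, then the round key, then the long bar key; press no key before the block is home. Leave the other block, the bottle and the two vials as they stand.

Things in the scene. Friction and masses are not known exactly. Their poses are not given: they have to be found in the camera images.
- block_large: The block to move: grey metal, 100 x 60 x 38 mm (x, y, z), black bow handle, eight large black wells (16 mm, four each side of the handle). Origin: centre of its underside; z up through the handle. About 0.4 kg. Two steel studs (10 mm high) on top mark its +x end. At the start it lies in one of the rack's two bays, tilted 32 degrees, +x end uppermost.
- large_grip (a point): Middle of that block's handle bar, 65 mm above its underside at x = -2 mm; axes as the block's. The bar is 72 mm long (x), 14 mm thick (y), 14 mm high (z), with 20 mm free below it to the block's top, on two 10 mm posts at x = -30 and +26 mm of the block.
- large_wide_hole (a point): Mouth of the wide blind hole (20 mm across, 26 mm deep) in the block's underside at x = +33 mm, the studs' end; a narrow one (12 mm) is at x = -33 mm. They take the thick and the thin peg.
- block_small: The other sample block, same size and handle, but with sixteen small wells (7 mm across, eight along each side). Stays in the other bay of the rack. Origin and axes as for the first.
- rack: Fixed aluminium rack 130 x 164 x 100 mm with two bays (centres at y = +40 and -40 mm) on a plate sloping 32 degrees; low end, with a 16 mm ledge, at -x, so the blocks' tops look to its -x (roughly the robot's right) and up. Low fences (12 mm) at y = -80, 0, +80 mm. Origin: centre of its underside; z up. A lying block's underside centre is 6 mm to -x and 57 mm up.
- heater: Fixed white heater base 160 x 180 mm (x, y), 55 mm high at its deck; the deck lies to +x and a panel with three keys slopes down to -x at 12 degrees. Origin: centre of its underside on the work surface; z up.
- dock (a point): Point on the heater's deck midway between the pegs, at x = 30, y = 0, z = 55 mm of the heater; axes as the heater's. Pegs 24 mm high with tapered tips: a thick one (18 mm) at y = +33 mm, a thin one (10 mm) at y = -33 mm. Seated, the block's underside centre lies here, its +x (wide-hole, studded end) along the heater's +y.
- key_square (a joint): Travel of the square key, 0 = out, 0.006 m = fully in; spring return, about 5 N to push it right in.
- key_round (a joint): Travel of the round key, same travel and spring.
- key_bar (a joint): Travel of the long bar key, same travel and spring.
- key_square_top (a point): Centre of the square key's cap (22 x 22 mm), in the middle of the panel; the point's z axis is the outward normal of the panel (pressing goes along its -z, 12 degrees off vertical); caps stand 12 mm proud.
- key_round_top (a point): Centre of the round key's cap (24 mm across), 52 mm to +y of the square key; z axis outward.
- key_bar_top (a point): Centre of the long bar key's cap (18 mm x 36 mm, long along y), 52 mm to -y of the square key; z axis outward.
- bottle: White bottle, 61 mm across and 197 mm high, standing loose between the rack and the heater; origin: centre of its underside, z up.
- vial_clear: Pale vial with white cap, 28 mm across, 65 mm high, standing in front; origin: centre of its underside.
- vial_brown: Brown vial with black cap, 23 mm across, 55 mm high, standing in front; origin: centre of its underside.
Not all that is in view belongs to the job. There is more than one size of the bottle; the job needs the middle-sized.

How it is judged:
By the outcome, as a careful person would: the job done as asked, in the order asked, and still so for the second after the job is handed in, with the robot touching nothing.
It also fails if it takes over 59 s, if anything falls off the work surface, if the arm or the gripper's body presses on something with over 40 N, if the wrist force passes 120 N, or if a joint passes its speed limit or range.

ROBOT

A 6-joint arm with a two-finger parallel gripper is mounted at the origin on a cart in front of the work surface, level with it; the furniture and walls round the work are solid. World frame = base frame: x ahead of the robot, y to its left, z up, the work surface at z = 0. Lengths are in mm, angles in rad, forces in N, time in s.
With the tool pointing down it reaches from about 425 to 950 mm from the base axis. Payload 14.7 kg.
Tool frame: the origin (TCP) lies between the finger pads; the fingertips stand 14 mm ahead of it and the grasp point (between the pads) lies 5 mm behind it; z points along the fingers, y is the direction in which the jaws open and shut (so a half turn about z gives the same grasp; the last joint's range is limited). The gripper opens to 85 mm and grips with 20 to 120 N. Pads are 22 mm wide; open, the fingers measure 114 mm over their backs; the gripper's body (76 mm by 85 mm) begins 54 mm behind the grasp point. The pads swing forward as they close: fully open they stand 13 mm farther back than shut.
Start: joints at [-1.189, 0.48, 1.596, -0, 1.065, -0.047], TCP at [270.272, -591.139, 245.297] pointing down, gripper open.
Joint ranges: [-2.75, 2.75], [-0.82, 2.05], [0.23, 2.67], [-1.56, 4.7], [0.09, 2.69], [-2.92, 2.92]. Speed limits (rad/s): [1.89, 1.89, 2.39, 3.01, 3.01, 3.01].

INTERFACE

Orientations are given as a unit quaternion [x, y, z, w].
In Python, from workcell import robot, vision gives the robot as it stands. Calls block until the motion is done:
- robot.reach(position, orientation): joint-space move of the TCP to a pose.
- robot.move_linear(position, rot=None, max_speed=150, max_force=None): straight line of the TCP; rot=None keeps the orientation; max_speed is the mean speed in mm/s. With max_force (N) it stops when the force on the tool has changed by that much, and returns True; else False.
- robot.move_joints(angles): joint-space move.
- robot.grip(opening, f_grip=None): finger opening in mm; f_grip is the grip in N (None keeps the last); returns when the fingers have stopped.
- robot.wait(seconds).
- robot.ik(position, orientation): joint angles nearest the present ones, or None.
- vision.snapshot(name): name is "side" or "top"; returns a dict with "img" (384x512x3 uint8, red, green, blue), "K" (3x3 intrinsics, pixels), "R" (3x3) and "t" (3): a world point X has camera coordinates R X + t. Camera axes: x right, y down, z forward; pixel columns grow to the right and rows downward; lengths in mm; the calibration is good to about 2 mm. A picture is of the moment at which its call begins. There is no depth.
A pose or a line that the arm cannot do raises robot.PlanningError and nothing moves.
- robot.sign_off(): hands the job in, once; it reports no verdict.
Trained networks look in a picture, given as the dict that the camera call returned (one of the last four; its "shot" number tells which), for a name from the list of things; names that differ only in an ending like _2 or _b are one class to them, and where a whole thing is asked for, a point or a joint stands for the part that bears it (a point fixed in the world has none). Each returns a list of dicts, best first, with "score" (0 to 1); they miss things now and then, are a little off and sometimes report something else, mostly with a low value. They report only what shows in the picture. A call takes as long as a camera call. They do not tell look-alikes from the thing itself.
- vision.cut_out(target, picture): "mask" (384x512 bool, what is visible of it) and "uv" ([column, row] in pixels, amid what is visible of it).
Readings, each from a call of its own:
- robot.get_clock(): time.
- robot.get_joint_positions(): joint angles.
- robot.get_dq(): joint speeds.
- robot.get_effort(): joint torques, N m.
- robot.get_position(): TCP position.
- robot.get_eef_rot(): TCP orientation.
- robot.get_ft_force(): force on the tool from outside, world axes, zero at the start.
- robot.get_ft_torque(): the same for the moment, N m.
- robot.get_gripper_width(): finger opening in mm.
Only numpy, scipy, OpenCV 4.12 (cv2) and the standard library are available. Lean on these libraries where they do the work, as an engineer would, in place of code of your own. Each camera call takes 0.05 s, during which the arm holds its last target.

## Working session

There is one attempt and no reset: what is moved stays moved. The work goes in short steps, each a Python script; the robot and the scene stay as the last script left them, time stands still between calls to the robot, and variables do not carry over. Pictures are saved under pics/ and viewed, and the job is handed in when it is done.

```bash
mkdir -p pics; ls
python3 - <<'E'
from workcell import robot, vision
import cv2,pickle
for n in ("side","top"):
    s=vision.snapshot(n); pickle.dump(s,open(n+'.pkl','wb'))
    print(n,s['K'].tolist(),s['R'].tolist(),s['t'].tolist())
    cv2.imwrite(f'pics/{n}0.png',cv2.resize(s['img'][:,:,::-1],(800,600),interpolation=cv2.INTER_CUBIC))
    for t in ['block_large','block_small','rack','heater','bottle','vial_clear','vial_brown','key_square','key_square_top','large_grip']:
        for d in vision.cut_out(t,s)[:3]:
            print(n,t,round(d['score'],2),d['uv'],d['mask'].sum())
print(robot.get_clock())
E
```

```text
pics
side [[428.3977764264624, 0.0, 257.52928903334833], [0.0, 428.3977764264624, 191.08380483542516], [0.0, 0.0, 1.0]] [[0.9999507788645933, -0.0032400185183062958, -0.009377746429416422], [-0.009706561686823866, -0.5152179993873273, -0.8570041982204871], [-0.0020548742816249603, 0.8570530411750029, -0.5152240892120299]] [-498.3410838092305, 111.47686758034988, 964.9195667349953]
side block_large 0.8 [300.0, 264.1] 2232
side block_large 0.52 [267.8, 304.1] 2903
side block_small 0.73 [257.5, 272.6] 2283
side rack 0.66 [272.5, 160.8] 54
side rack 0.59 [267.5, 304.1] 2645
side heater 0.8 [303.2, 179.6] 1608
side heater 0.4 [297.9, 266.2] 2158
side bottle 0.93 [239.6, 188.0] 4348
side bottle 0.83 [329.8, 209.8] 1263
side bottle 0.64 [288.0, 198.9] 1969
side vial_clear 0.62 [197.9, 200.4] 224
side vial_brown 0.53 [179.5, 259.6] 284
side vial_brown 0.28 [260.6, 273.2] 2252
side key_square 0.53 [268.0, 171.0] 71
side large_grip 0.74 [297.5, 263.9] 2162
top [[374.19091118873956, 0.0, 258.79232704814683], [0.0, 374.19091118873956, 188.6669911586029], [0.0, 0.0, 1.0]] [[0.017246914658322992, -0.9998500006417038, -0.0015874985207603581], [-0.993003668642785, -0.01694327335075694, -0.11686162565244197], [0.11681719906220348, 0.0035918943395405736, -0.993146937919216]] [20.323217489979196, 498.48178096152816, 889.9237481946523]
top block_large 0.6 [340.6, 156.5] 1148
top block_small 0.8 [352.0, 183.2] 1118
top block_small 0.56 [195.3, 181.8] 104
top rack 0.89 [330.3, 180.7] 1933
top heater 0.79 [184.5, 155.3] 4871
top heater 0.17 [195.7, 178.5] 96
top bottle 0.83 [269.0, 121.9] 541
top bottle 0.81 [270.0, 198.2] 1435
top bottle 0.57 [269.9, 154.6] 802
top vial_brown 0.64 [316.7, 252.1] 96
top vial_brown 0.25 [341.1, 156.2] 1156
top key_square_top 0.66 [172.3, 171.2] 85
top large_grip 0.84 [339.3, 155.6] 1182
1.1
```

View pics/side0.png

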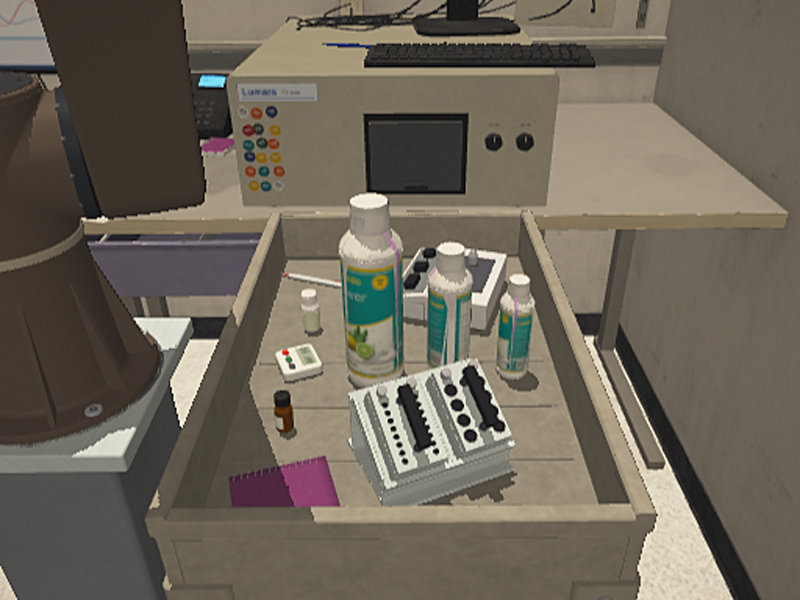

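View pics/top0.png

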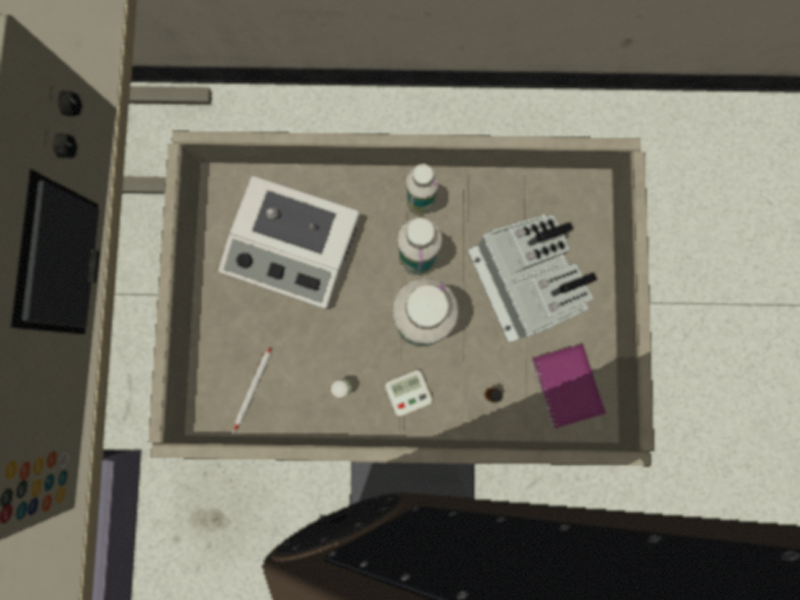

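Run:
```python
import cv2,pickle
T=pickle.load(open('top.pkl','rb'))['img'][:,:,::-1];S=pickle.load(open('side.pkl','rb'))['img'][:,:,::-1]
def crop(im,x0,y0,w,h,k,name):
    c=cv2.resize(im[y0:y0+h,x0:x0+w],None,fx=k,fy=k,interpolation=cv2.INTER_CUBIC)
    for x in range((x0+9)//10*10,x0+w,10):
        cv2.line(c,(int((x-x0+.5)*k),0),(int((x-x0+.5)*k),6),(0,0,255),1); cv2.putText(c,str(x),(int((x-x0+.5)*k)-8,16),0,.35,(0,0,255),1)
    for y in range((y0+9)//10*10,y0+h,10):
        cv2.line(c,(0,int((y-y0+.5)*k)),(6,int((y-y0+.5)*k)),(0,0,255),1); cv2.putText(c,str(y),(8,int((y-y0+.5)*k)+4),0,.35,(0,0,255),1)
    cv2.imwrite('pics/'+name,c)
crop(T,295,130,95,95,6,'t_rack.png');crop(T,135,108,100,95,6,'t_heat.png')
crop(S,215,220,120,105,6,'s_rack.png');crop(S,250,145,85,70,8,'s_heat.png')
```

```text
(no output)
```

View pics/t_rack.png

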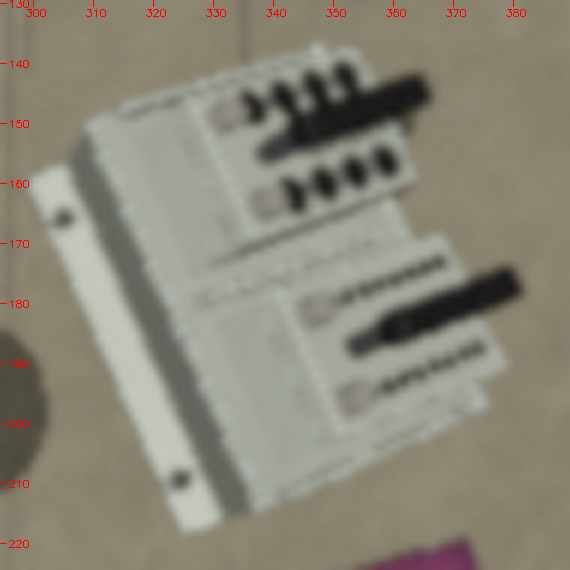

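View pics/t_heat.png

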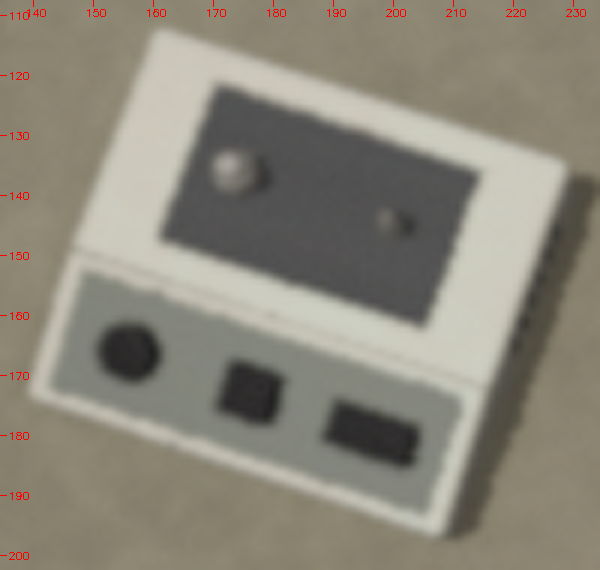

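View pics/s_rack.png

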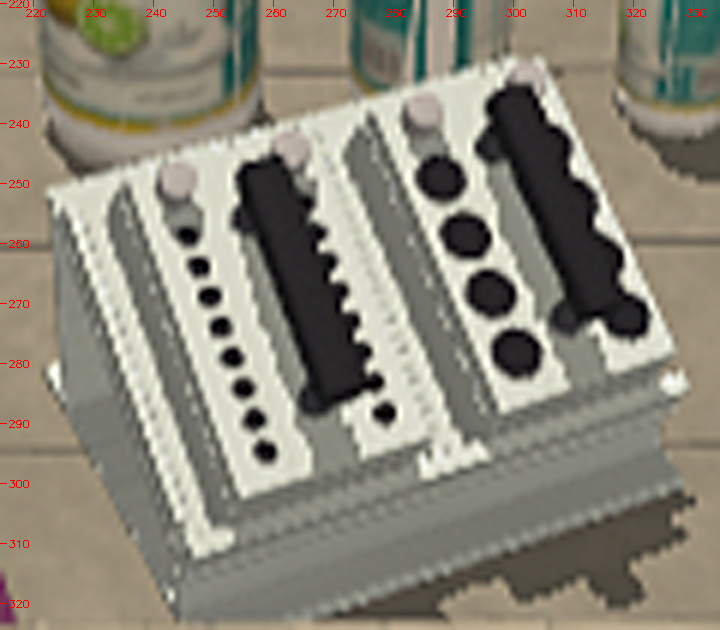

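View pics/s_heat.png

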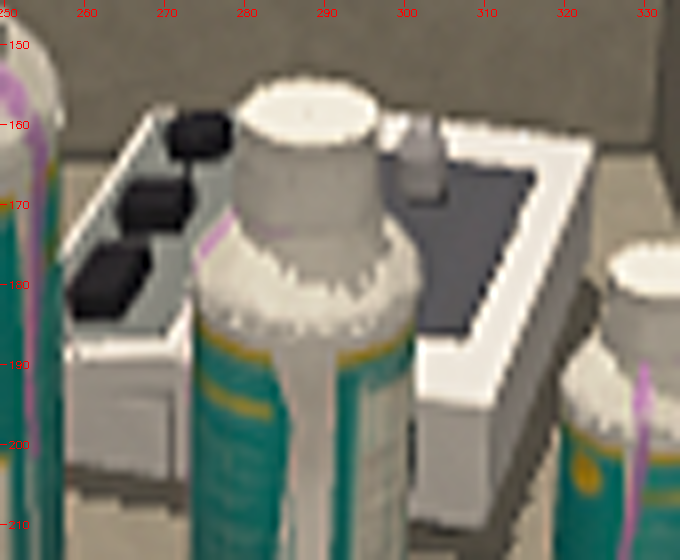

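```bash
cat > h.py <<'E'
import numpy as np,pickle,cv2
from scipy.optimize import least_squares
from scipy.spatial.transform import Rotation as Rn
cam={n:pickle.load(open(n+'.pkl','rb')) for n in('top','side')}
def proj(n,X):
    c=cam[n];p=np.atleast_2d(X)@c['R'].T+c['t'];p=p@c['K'].T;return p[:,:2]/p[:,2:]
def rackblock(p,y):  # p=x,y,yaw of rack
    R=Rn.from_euler('z',p[2]).as_matrix();o=R@np.array([-6,y,57])+[p[0],p[1],0]
    return R@Rn.from_euler('y',-np.radians(32)).as_matrix(),o
E
cat > fit.py <<'E'
from h import *
def cs(x,y):return (215+x/6-.5,220+y/6-.5)
def ct(x,y):return (295+x/6-.5,130+y/6-.5)
def hs(x,y):return (250+x/8-.5,145+y/8-.5)
def ht(x,y):return (135+x/6-.5,108+y/6-.5)
L=[('side',(-50,30,38),cs(500,412)),('side',(-50,-30,38),cs(675,350)),('side',(50,-30,38),cs(545,60)),('side',(50,30,38),cs(372,103)),
('top',(50,-30,38),ct(190,95)),('top',(50,30,38),ct(255,240)),('top',(-50,-30,38),ct(357,45)),('top',(-50,30,38),ct(415,180))]
Sm=[('side',(-50,30,38),cs(240,500)),('side',(50,30,38),cs(130,180)),('side',(-50,-30,38),cs(430,440)),
('top',(50,-30,38),ct(280,295)),('top',(50,30,38),ct(345,437)),('top',(-50,-30,38),ct(445,237)),('top',(-50,30,38),ct(508,365))]
def res(p):
    r=[]
    for pts,y in((L,p[3]),(Sm,p[4])):
        R,o=rackblock(p,y)
        for n,X,uv in pts: r.append(proj(n,R@np.array(X)+o)[0]-uv)
    return np.array(r)
for sel in ('both','top','side'):
    ns=np.array([n for n,_,_ in L+Sm])
    f=least_squares(lambda p:res(p)[(ns==sel)|(sel=='both')].ravel(),[500,-200,np.radians(114),-40,40],x_scale=[10,10,.1,10,10],loss='soft_l1')
    print(sel,f.x,np.degrees(f.x[2]),f.cost)
    if sel=='both': print(res(f.x).round(1).tolist()); rp=f.x
H=[('top',(80,90,55),ht(157,30)),('top',(80,-90,55),ht(567,165)),('top',(30,33,79),ht(232,163)),('top',(30,-33,79),ht(390,215)),
('side',(80,90,55),hs(592,145)),('side',(80,-90,55),hs(490,405)),('side',(30,33,79),hs(427,120)),('top',('b',90),ht(78,250)),('top',('b',-90),ht(487,385))]
K=[('top',0,ht(252,392)),('top',52,ht(130,352)),('top',-52,ht(372,432)),('side',0,hs(157,195)),('side',52,hs(200,124)),('side',-52,hs(112,265))]
def hres(p):
    R=Rn.from_euler('z',p[2]).as_matrix();t=np.array([p[0],p[1],0]);r=[]
    for n,X,uv in H:
        if X[0]=='b':X=(p[3],X[1],55)
        r.append(proj(n,R@np.array(X)+t)[0]-uv)
    for n,y,uv in K: r.append(proj(n,R@np.array([p[4],y,p[5]])+t)[0]-uv)
    return np.array(r)
nh=np.array([n for n,*_ in H+K])
for sel in ('both','top'):
    f=least_squares(lambda p:hres(p)[(nh==sel)|(sel=='both')].ravel(),[650,170,-.3,-20,-50,55],x_scale=[10,10,.1,10,10,10],loss='soft_l1')
    print('H',sel,f.x,np.degrees(f.x[2]),f.cost);
    if sel=='both':print(hres(f.x).round(1).tolist());hp=f.x
np.savez('fit.npz',rp=rp,hp=hp)
im={n:cv2.resize(cam[n]['img'][:,:,::-1],None,fx=4,fy=4,interpolation=cv2.INTER_CUBIC) for n in cam}
def box(R,o,x,y,z,c):
    P=np.array([[a,b,d] for a in x for b in y for d in z]);
    for n in im:
        q=proj(n,P@R.T+o)*4+1.5
        for i in range(8):
            for j in range(i):
                if bin(i^j).count('1')==1: cv2.line(im[n],tuple(int(v) for v in q[i]),tuple(int(v) for v in q[j]),c,1,16)
for y,c in((rp[3],(0,0,255)),(rp[4],(255,0,0))):
    R,o=rackblock(rp,y);box(R,o,(-50,50),(-30,30),(0,38),c);box(R,o,(-38,34),(-7,7),(58,72),(0,255,255))
R=Rn.from_euler('z',hp[2]).as_matrix();o=np.array([hp[0],hp[1],0]);box(R,o,(hp[3],80),(-90,90),(0,55),(0,0,255))
box(R,o,(21,39),(24,42),(55,79),(0,255,0));box(R,o,(25,35),(-38,-28),(55,79),(0,255,0))
for y,w in((0,11),(52,12),(-52,18)): box(R,o,(hp[4]-10,hp[4]+10),(y-w,y+w),(hp[5],hp[5]+.1),(0,255,0))
cv2.imwrite('pics/fit_tr.png',im['top'][520:900,1180:1560]);cv2.imwrite('pics/fit_th.png',im['top'][430:800,540:930])
cv2.imwrite('pics/fit_sr.png',im['side'][880:1300,860:1340]);cv2.imwrite('pics/fit_sh.png',im['side'][580:860,1000:1340])
E
python3 fit.py
python3 -c "
import cv2,numpy as np
a=[cv2.resize(cv2.imread('pics/fit_%s.png'%k),(400,300 if k=='sh' else 300)) for k in('tr','th','sr','sh')]
cv2.imwrite('pics/fit.png',np.vstack([np.hstack(a[:2]),np.hstack(a[2:])]))"
```

```text
both [ 547.0021891  -157.85470035    1.98807137  -22.55924364   58.98092767] 113.90809875168348 5.0197439289227175
[[0.1, -0.2], [0.7, 0.2], [0.1, -1.3], [0.1, -0.3], [0.1, 0.1], [0.2, 0.2], [0.5, 0.1], [1.3, 0.2], [0.2, -0.3], [-1.3, -1.3], [0.7, -1.1], [0.0, -0.2], [0.4, 0.9], [0.1, -1.1], [0.3, 0.7]]
top [ 512.48153762 -172.59208237    1.99029666  -60.82445239   21.04570631] 114.03559874252632 1.5209300411065576
side [ 521.0072662  -170.63408451    1.98784044  -50.5505389    30.74543651] 113.89486735577502 2.2367175147530114
H both [ 5.77559505e+02  2.11118520e+02 -3.09688218e-01 -1.78356879e+01
 -5.00661327e+01  5.70995783e+01] -17.74382785976211 4.96968305070963
[[-0.1, -1.0], [1.0, -0.5], [-0.1, 0.4], [-0.1, 0.5], [0.5, -1.8], [0.1, -1.4], [-1.0, 0.1], [-1.1, -0.6], [0.9, 0.5], [0.0, -0.1], [0.0, -0.3], [0.5, 0.1], [-0.1, -0.3], [-0.2, 0.0], [-0.2, 0.2]]
H top [ 5.77228035e+02  2.11225119e+02 -3.05812487e-01 -1.74966363e+01
 -5.01961072e+01  5.84588609e+01] -17.521764815454876 2.366194017295001
```

View pics/fit.png

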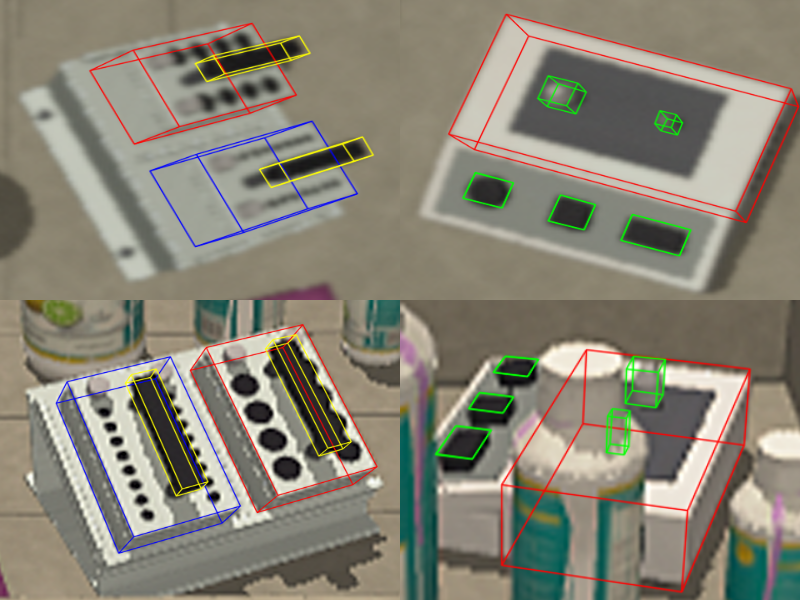

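Run:
```python
import cv2,numpy as np
a=cv2.imread('pics/fit_tr.png')[0:200,60:360];b=cv2.imread('pics/fit_sr.png')[0:300,200:480]
cv2.imwrite('pics/z.png',np.hstack([cv2.resize(a,(450,300)),cv2.resize(b,(350,375))[:300] if 0 else cv2.resize(b,(280,300))]))
```

```text
(no output)
```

View pics/z.png

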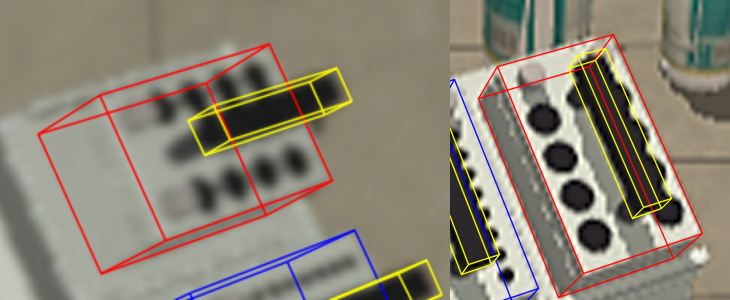

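```bash
cat >> h.py <<'E'
f=np.load('fit.npz') if __import__('os').path.exists('fit.npz') else None
if f is not None:
    rp,hp=f['rp'],f['hp']
    RB,oB=rackblock(rp,rp[3])
    RH=Rn.from_euler('z',hp[2]).as_matrix();oH=np.array([hp[0],hp[1],0])
    dock=RH@np.array([30,0,55])+oH
    RD=RH@Rn.from_euler('z',np.pi/2).as_matrix()   # seated block axes
F=np.diag([1.,-1,-1])   # tool axes in block axes (x same, z down)
F2=np.diag([-1.,1,-1])
def tool(R,o,flip,dx=0): # TCP pose to hold block (R,o)
    Rt=R@(F2 if flip else F)
    return o+R@np.array([-2+dx,0,60]),Rt
q=lambda R:Rn.from_matrix(R).as_quat()
E
python3 - <<'E'
from h import *
from workcell import robot,vision
print('block',oB,'dock',dock)
for flip in(0,1):
    p,Rt=tool(RB,oB,flip)
    for nm,(P,R) in dict(grasp=(p,Rt),pre=(p+RB[:,2]*80,Rt),up=(p+RB[:,2]*80+[0,0,150],Rt)).items():
        j=robot.ik(P.tolist(),q(R).tolist()); print(flip,nm,P.round(),None if j is None else np.round(j,2))
    for h in(0,60,250):
        P,R=tool(RD,dock+[0,0,h],flip);j=robot.ik(P.tolist(),q(R).tolist()); print(flip,'dock',h,P.round(),None if j is None else np.round(j,2))
# bottles: base via side image? estimate by top uv with cap heights
def ray(n,uv,z):
    c=cam[n];d=c['R'].T@np.linalg.inv(c['K'])@[uv[0],uv[1],1];C=-c['R'].T@c['t'];return C+d*(z-C[2])/d[2]
for nm,uv,z in(('small cap',(422/1.5625,172/1.5625),150),('mid cap',(421/1.5625,232/1.5625),197),('big cap',(428/1.5625,302/1.5625),265)):print(nm,ray('top',uv,z).round())
for nm,uv,zz in(('small',(518/1.5625,280/1.5625),(130,150,170)),('mid',(452/1.5625,248/1.5625),(197,)),('big',(369/1.5625,200/1.5625),(240,260,280,300))):
    for z in zz: print(nm,z,ray('side',uv,z).round())
E
```

```text
block [ 570.05739961 -154.19727742   57.        ] dock [606.13236371 201.97566915  55.        ]
0 grasp [ 584. -185.  107.] [-0.54  0.82  1.47  0.32  1.34 -1.11]
0 pre [ 601. -224.  175.] [-0.57  0.79  1.34  0.3   1.5  -1.08]
0 up [ 601. -224.  325.] [-0.57  0.66  1.2   0.3   1.75 -1.  ]
0 dock 0 [606. 200. 115.] [ 0.27  0.61  1.74 -0.    0.8   0.58]
0 dock 60 [606. 200. 175.] [ 0.27  0.54  1.69 -0.    0.91  0.58]
0 dock 250 [606. 200. 365.] [ 0.27  0.37  1.47 -0.    1.3   0.58]
1 grasp [ 584. -185.  107.] [-0.54  0.82  1.47  0.32  1.34  2.04]
1 pre [ 601. -224.  175.] [-0.57  0.79  1.34  0.3   1.5   2.06]
1 up [ 601. -224.  325.] [-0.57  0.66  1.2   0.3   1.75  2.14]
1 dock 0 [606. 200. 115.] [ 0.27  0.61  1.74 -0.    0.8  -2.56]
1 dock 60 [606. 200. 175.] [ 0.27  0.54  1.69 -0.    0.91 -2.56]
1 dock 250 [606. 200. 365.] [ 0.27  0.37  1.47 -0.    1.3  -2.56]
small cap [657.   7. 150.]
mid cap [561.   8. 197.]
big cap [462.   0. 265.]
small 130 [660.  38. 130.]
small 150 [653.   2. 150.]
small 170 [646. -33. 170.]
mid 197 [564.   5. 197.]
big 240 [456.  65. 240.]
big 260 [459.  17. 260.]
big 280 [461. -32. 280.]
big 300 [464. -80. 300.]
```

Run:
```python
from h import *
from workcell import robot,vision
p,Rt=tool(RB,oB,0); z=RB[:,2]
robot.grip(45)
robot.reach((p+z*110+[0,0,60]).tolist(),q(Rt).tolist()); print(robot.get_clock())
robot.move_linear((p+z*40).tolist(),max_speed=150)
print(robot.get_clock(),robot.get_ft_force())
ims=[]
for n in('side','top'):
    s=vision.snapshot(n);im=s['img'][:,:,::-1]
    c=im[180:330,200:400] if n=='side' else im[90:240,250:450]
    ims.append(cv2.resize(c,(400,300),interpolation=cv2.INTER_CUBIC))
cv2.imwrite('pics/pre.png',np.hstack(ims))
```

```text
3.35
4.3333 [ 0.11553096  0.57601174 -0.74426367]
```

View pics/pre.png

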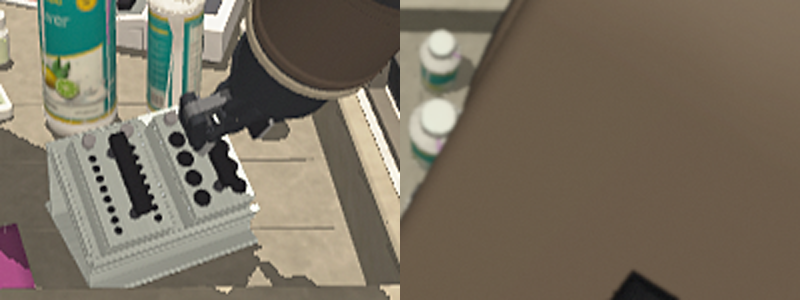

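The side view shows the open gripper just above the large block's handle, straddling it around (205,115) in the left pane, and clear of the small block. I'm descending now.

Run:
```python
from h import *
from workcell import robot,vision
p,Rt=tool(RB,oB,0); z=RB[:,2]
print(robot.move_linear(p.tolist(),max_speed=60,max_force=12), robot.get_position()-p,robot.get_ft_force())
robot.grip(0,40); print(robot.get_gripper_width(),robot.get_ft_force(),robot.get_clock())
```

```text
False [ 0.19731408 -0.13048239  0.13306946] [-0.12478738  0.2597509   0.36175927]
12.92717584619275 [ 0.7016218  -2.10627828  1.75686557] 5.625
```

Run:
```python
from h import *
from workcell import robot,vision
p,Rt=tool(RB,oB,0); z=RB[:,2]
robot.grip(0,70)
print(robot.move_linear((p+z*25).tolist(),max_speed=60,max_force=30),robot.get_ft_force())
print(robot.move_linear((p+z*80).tolist(),max_speed=120,max_force=30),robot.get_ft_force())
robot.move_linear((p+z*80+[0,0,160]).tolist(),max_speed=180)
print(robot.get_gripper_width(),robot.get_ft_force(),robot.get_ft_torque(),robot.get_clock())
s=vision.snapshot('side');im=s['img'][:,:,::-1]
cv2.imwrite('pics/lift.png',cv2.resize(im,(800,600)))
```

```text
False [-0.50000895  0.44935343 -3.92651855]
False [-0.4942747  -0.14545915 -3.55943579]
12.835574624266638 [-0.29873212 -0.39335761 -3.21966638] [-0.60442803 -0.18749049 -0.01001632] 8.0583
```

View pics/lift.png

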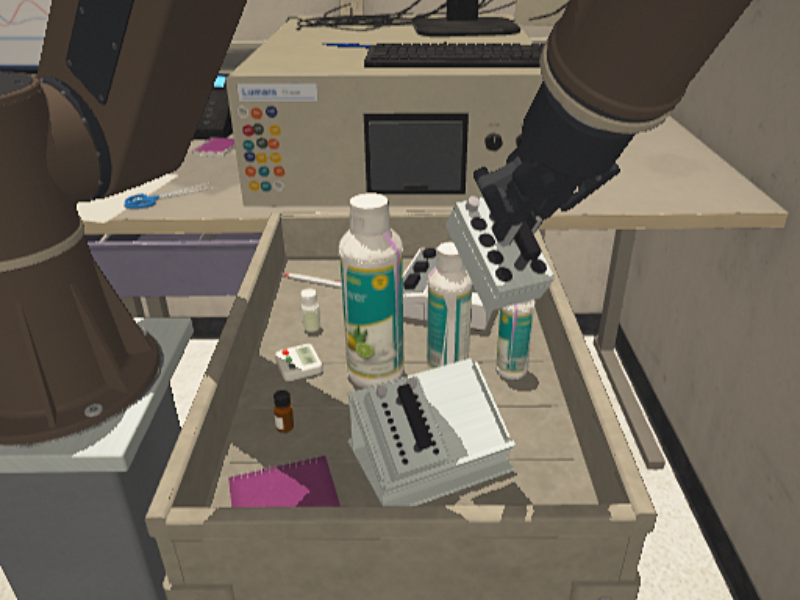

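Run:
```python
from h import *
from workcell import robot,vision
P,R=tool(RD,dock+[0,0,240],0)
robot.reach([620,-190,360],q(R).tolist())
robot.move_linear(P.tolist(),max_speed=220)
robot.move_linear((P-[0,0,155]).tolist(),max_speed=150)
print(robot.get_position(),robot.get_gripper_width(),robot.get_ft_force(),robot.get_ft_torque(),robot.get_clock())
for n in('side','top'):
    s=vision.snapshot(n);pickle.dump(s,open('hov_'+n+'.pkl','wb'));im=s['img'][:,:,::-1]
    c=im[100:220,200:360] if n=='side' else im[90:210,120:280]
    cv2.imwrite('pics/hov_%s.png'%n,cv2.resize(c,(800,600),interpolation=cv2.INTER_CUBIC))
```

```text
[606.06727197 200.19936217 200.9096201 ] 12.72035576648272 [-0.93223081  0.27581689 -2.9382517 ] [-0.03338979  0.00623648 -0.0411146 ] 12.1667
```

View pics/hov_side.png

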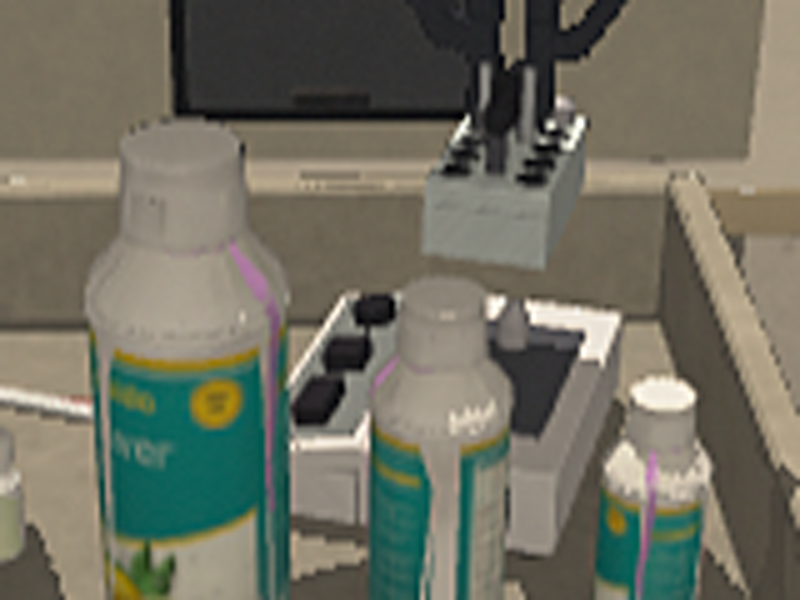

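View pics/hov_top.png

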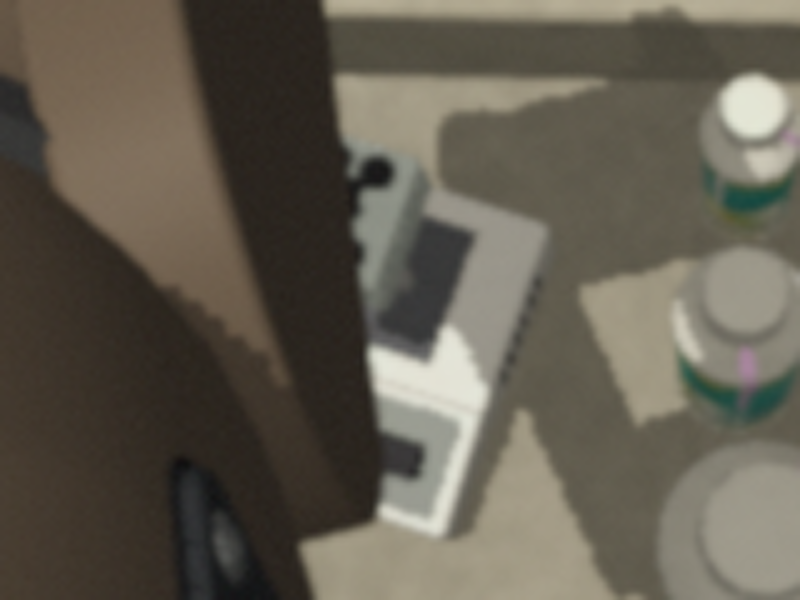

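Run:
```python
from h import *
P,R=tool(RD,dock,0)
tcp=np.array([606.067,200.199,200.91]); o=dock+tcp-P; print(o-dock)
for n,u0,v0 in(('side',200,100),('top',120,90)):
    s=pickle.load(open('hov_'+n+'.pkl','rb'));im=s['img'][v0:v0+120,u0:u0+160,::-1]
    im=cv2.resize(im,(800,600),interpolation=cv2.INTER_CUBIC)
    X=np.array([[a,b,d] for a in(-50,50) for b in(-30,30) for d in(0,38)]);uv=(proj(n,X@RD.T+o)-[u0,v0]+.5)*5
    for i in range(8):
        for j in range(i):
            if bin(i^j).count('1')==1: cv2.line(im,tuple(int(v) for v in uv[i]),tuple(int(v) for v in uv[j]),(0,0,255),1,16)
    if n=='side':print(uv[:4].round())
    w=im[80:300,380:640] if n=='side' else im[120:380,260:520]
    cv2.imwrite('pics/hovfit_%s.png'%n,cv2.resize(w,None,fx=2.5,fy=2.5,interpolation=cv2.INTER_CUBIC))
```

```text
[ 0.54415969  0.12818812 85.91      ]
[[543. 268.]
 [547. 194.]
 [420. 252.]
 [422. 179.]]
```

View pics/hovfit_side.png

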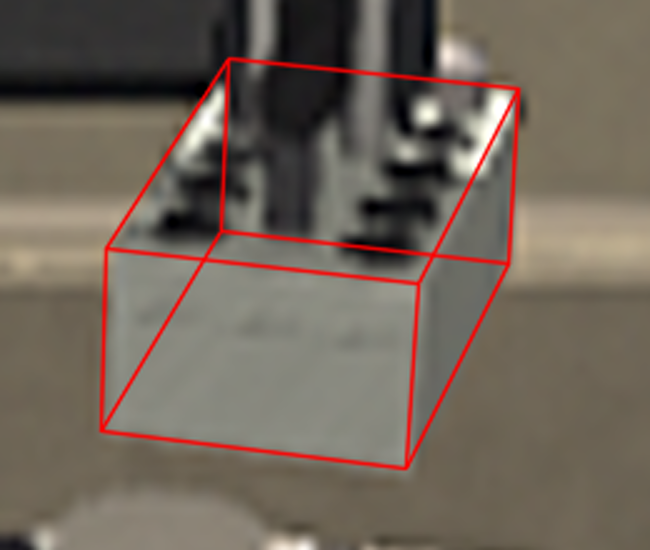

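View pics/hovfit_top.png

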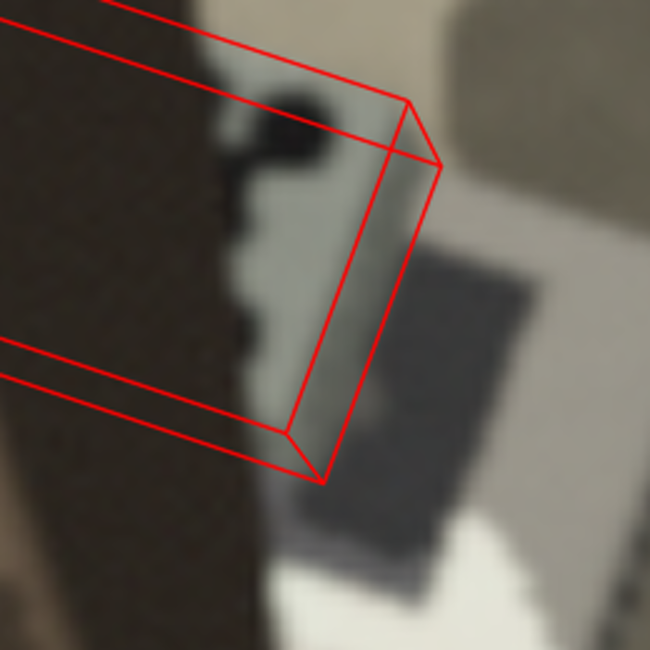

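Run:
```python
from h import *
from workcell import robot,vision
P,R=tool(RD,dock,0); P=P+[1,0,0]
print(robot.move_linear((P+[0,0,32]).tolist(),max_speed=100,max_force=8))
r=robot.move_linear((P+[0,0,-3]).tolist(),max_speed=25,max_force=6)
print(r,robot.get_position()-P,robot.get_ft_force(),robot.get_ft_torque(),robot.get_clock())
ims=[]
for n in('side','top'):
    s=vision.snapshot(n);im=s['img'][:,:,::-1]
    c=im[110:200,240:360] if n=='side' else im[100:190,160:280]
    ims.append(cv2.resize(c,(400,300),interpolation=cv2.INTER_CUBIC))
cv2.imwrite('pics/seat1.png',np.hstack(ims))
```

```text
False
True [-0.39984335  0.07598414  0.04079657] [-2.66572935  1.21371359  7.59412877] [ 0.06759859  0.20602953 -0.01811523] 14.1
```

View pics/seat1.png

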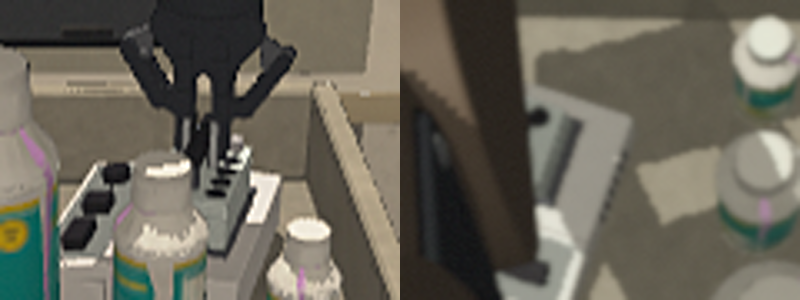

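The block stopped within 0.1 mm of the expected seated height, and in both views it sits flat on the deck. I'll press it lightly home, release and check.

Run:
```python
from h import *
from workcell import robot,vision
P,R=tool(RD,dock,0); P=P+[1,0,0]
c=robot.get_position()
r=robot.move_linear((c-[0,0,2]).tolist(),max_speed=15,max_force=12)
print(r,robot.get_position()-P,robot.get_ft_force())
robot.grip(40)
print(robot.get_gripper_width(),robot.get_ft_force())
c=robot.get_position()
print(robot.move_linear((c+[0,0,70]).tolist(),max_speed=120,max_force=10),robot.get_ft_force())
# retreat to above keys
kt=RH@np.array([hp[4],0,hp[5]])+oH
n=RH@Rn.from_euler('y',-np.radians(12)).as_matrix()   # z outward (leans to -x)
Rk=n@np.diag([1.,-1,-1]); 
for A in(F,F2,Rn.from_euler('z',90,degrees=True).as_matrix()@F,Rn.from_euler('z',-90,degrees=True).as_matrix()@F):
    j=robot.ik((kt+n[:,2]*60).tolist(),q(n@A).tolist());print(None if j is None else np.round(j,2))
print(np.round(robot.get_joint_positions(),2),n[:,2],kt,robot.get_clock())
```

```text
False [-0.36340402  0.1145918  -0.01983234] [-11.94207534  -2.68201075  28.59972544]
39.90556714263963 [-0.45041879 -0.52375477  0.03400729]
False [-0.33298717  0.19937926  0.48068995]
[ 0.46  0.49  2.03 -0.31  0.49  2.6 ]
[ 0.46  0.49  2.03 -0.31  0.49 -0.54]
[ 0.46  0.49  2.03 -0.31  0.49  1.03]
[ 0.46  0.49  2.03 -0.31  0.49 -2.11]
[0.27 0.53 1.68 0.   0.93 0.58] [-0.19802105  0.06336352  0.9781476 ] [529.87508617 226.37675998  57.09957827] 15.5583
```

```bash
cat >> h.py <<'E'
NK=RH@Rn.from_euler('y',-np.radians(12)).as_matrix()
RK=NK@F2
def key(y): return RH@np.array([hp[4],y,hp[5]])+oH
E
python3 - <<'E'
from h import *
from workcell import robot,vision
robot.grip(0)
robot.reach((key(0)+NK[:,2]*85).tolist(),q(RK).tolist())
print(robot.get_clock(),robot.get_gripper_width())
ims=[]
for n in('side','top'):
    s=vision.snapshot(n);im=s['img'][:,:,::-1]
    c=im[110:230,220:380] if n=='side' else im[90:210,120:280]
    c=cv2.resize(c,(800,600),interpolation=cv2.INTER_CUBIC)
    u0,v0=(220,110) if n=='side' else (120,90)
    X=np.array([[a,b,d] for a in(-50,50) for b in(-30,30) for d in(0,38)]);uv=(proj(n,X@RD.T+dock)-[u0,v0]+.5)*5
    for i in range(8):
        for j in range(i):
            if bin(i^j).count('1')==1: cv2.line(c,tuple(int(v) for v in uv[i]),tuple(int(v) for v in uv[j]),(0,0,255),1,16)
    cv2.imwrite(f'pics/seat2_{n}.png',c)
E
```

```text
17.125 0.24418490675801138
```

View pics/seat2_side.png

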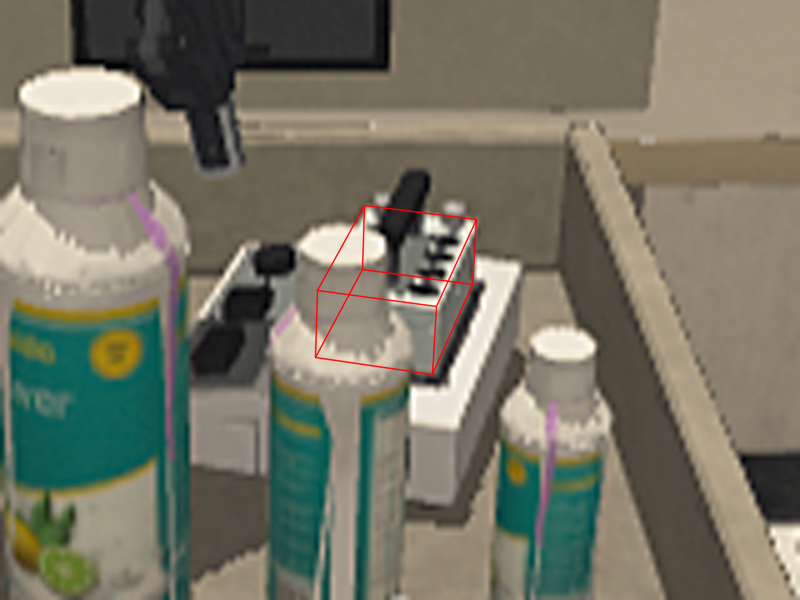

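View pics/seat2_top.png

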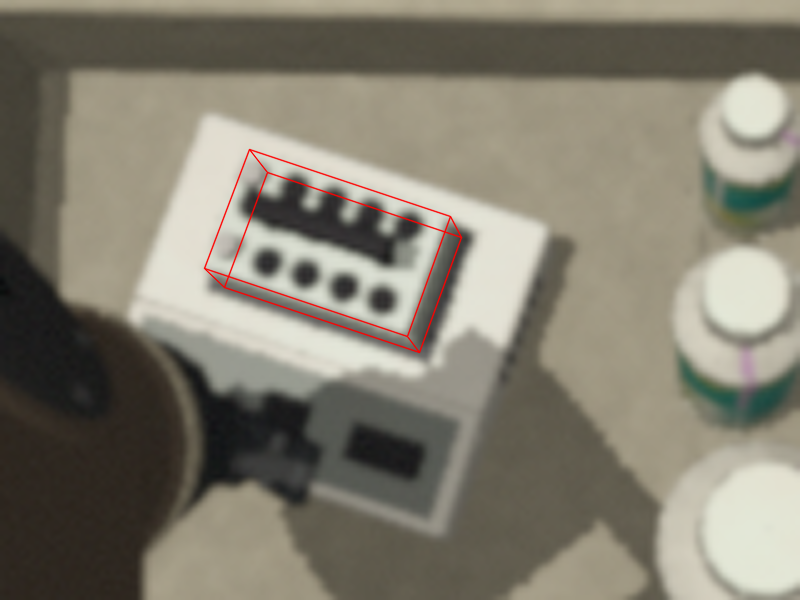

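The block sits flush at the modelled dock pose, with its studs at the round-key end (top view about (245,240)), and it's level. Next come the keys, square first.

```bash
cat > press.py <<'E'
from h import *
from workcell import robot,vision
def press(y):
    N=NK[:,2]; k=key(y)
    robot.move_linear((k+N*(14+30)).tolist(),rot=q(RK).tolist(),max_speed=130)
    robot.move_linear((k+N*(14+8)).tolist(),max_speed=80,max_force=8)
    f0=robot.get_ft_force()@N
    d=8.;log=[]
    for i in range(28):
        d-=1
        r=robot.move_linear((k+N*(14+d)).tolist(),max_speed=30)
        F_=robot.get_ft_force()@N-f0; a=(robot.get_position()-k)@N-14
        log.append((round(a,1),round(F_,1)))
        if F_>14: break
    robot.wait(.15)
    print(y,log,robot.get_ft_force().round(1))
    robot.move_linear((k+N*(14+30)).tolist(),max_speed=100)
    print(robot.get_clock())
E
python3 -c "
from press import *
press(0)"
```

```text
0 [(np.float64(7.2), np.float64(0.4)), (np.float64(6.0), np.float64(0.5)), (np.float64(4.9), np.float64(-0.4)), (np.float64(3.9), np.float64(0.2)), (np.float64(2.9), np.float64(1.2)), (np.float64(1.9), np.float64(0.0)), (np.float64(1.0), np.float64(2.5)), (np.float64(-0.0), np.float64(2.7)), (np.float64(-1.0), np.float64(3.9)), (np.float64(-2.0), np.float64(4.4)), (np.float64(-3.0), np.float64(3.1)), (np.float64(-4.0), np.float64(5.1)), (np.float64(-4.5), np.float64(17.6))] [-6.7 -0.5 17.5]
22.0167
```

```bash
python3 -c "
from press import *
press(52);press(-52)
robot.move_linear((key(-52)+NK[:,2]*120).tolist(),max_speed=150)
robot.reach([430,-60,420],q(F2*1.0).tolist()) if 0 else None
ims=[]
for n in('side','top'):
    s=vision.snapshot(n);im=s['img'][:,:,::-1]
    ims.append(cv2.resize(im,(400,300),interpolation=cv2.INTER_AREA))
cv2.imwrite('pics/end.png',np.hstack(ims));print(robot.get_clock(),robot.get_ft_force())
"
```

```text
52 [(np.float64(7.2), np.float64(0.2)), (np.float64(6.1), np.float64(-0.2)), (np.float64(4.9), np.float64(-0.9)), (np.float64(3.9), np.float64(-0.6)), (np.float64(2.9), np.float64(-0.3)), (np.float64(1.9), np.float64(-0.2)), (np.float64(1.0), np.float64(1.6)), (np.float64(0.0), np.float64(2.7)), (np.float64(-1.0), np.float64(2.0)), (np.float64(-2.0), np.float64(4.3)), (np.float64(-3.0), np.float64(4.0)), (np.float64(-4.0), np.float64(4.3)), (np.float64(-4.5), np.float64(15.7))] [-5.9 -1.1 14.9]
26.8917
-52 [(np.float64(7.2), np.float64(-0.9)), (np.float64(6.1), np.float64(-0.5)), (np.float64(5.0), np.float64(-0.6)), (np.float64(3.9), np.float64(0.0)), (np.float64(3.0), np.float64(0.6)), (np.float64(1.9), np.float64(-0.7)), (np.float64(1.0), np.float64(2.4)), (np.float64(-0.0), np.float64(3.1)), (np.float64(-1.0), np.float64(2.2)), (np.float64(-2.0), np.float64(3.8)), (np.float64(-3.0), np.float64(4.9)), (np.float64(-4.0), np.float64(4.7)), (np.float64(-4.5), np.float64(19.0))] [-6.7 -0.2 18.8]
32.1667
32.925 [ 0.40011799 -0.11494261 -0.13142946]
```

View pics/end.png

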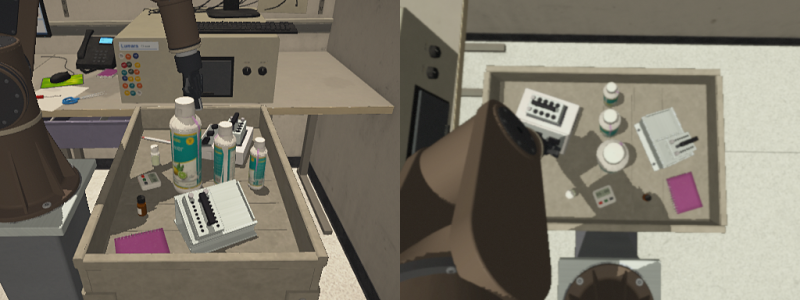

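The large block is seated on the heater. The small block, the bottles and both vials are where they started, and the arm is clear. Handing in.

```bash
python3 -c "
from workcell import robot
robot.sign_off();print(robot.get_clock())"
```

```text
the job is handed in; nothing more can be done
the job is handed in; nothing more can be done
```

The job is done and handed in at about 33 s of the 59 s. The large-well block is on the heater pegs, and I pressed the square, round and bar keys in that order.

- **Block:** I took it out of the rack by its handle, carried it over the bottles and lowered it at 25 mm/s. It stopped within 0.1 mm of the expected seated height. After I let go, both cameras showed it level and flush, studs at the round-key end.
- **Firm press:** a small press to make sure it was home reached about 29 N vertically and about 12 N sideways, higher than I meant but well under the 120 N wrist limit.
- **Keys:** each key met the finger at about +1.5 mm, pushed back with up to about 5 N, then hit a hard stop at -4.5 mm (16–19 N). That is the full 6 mm of travel. I had no direct reading of the key joints, so this rests on position and force.
- **Rest of the scene:** the last pictures showed the small block, the bottles and both vials apparently undisturbed. The arm was clear, with no force on the tool.

No check failed. The only disagreement was about 1 px (2 mm) between the camera fits when I located the heater, and I covered it with a 1 mm shift before lowering the block.

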